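Open the adjustable cheese bay

ROBOT

A 6-joint arm with a two-finger parallel gripper is mounted at the origin on a cart in front of the work surface, level with it; the furniture and walls round the work are solid. World frame = base frame: x ahead of the robot, y to its left, z up, the work surface at z = 0. Lengths are in m, angles in rad, forces in N, time in s.
With the tool pointing down it reaches from about 0.25 to 0.725 m from the base axis. Payload 9.7 kg.
Tool frame: the origin (TCP) lies on the centre line of the jaws, within the pads' length; the fingertips stand 8 mm ahead of it and the grasp point (between the pads) lies 11 mm behind it (tcp_to_tips is the distance from the TCP to the fingertips, in m); z points along the fingers, y is the line along which they close (so a half turn about z gives the same grasp; the last joint's range is limited). The gripper opens to 85 mm and grips with 20 to 120 N. Pads are 22 mm wide; open, the fingers measure 114 mm over their backs; the gripper's body (76 mm by 85 mm) begins 54 mm behind the grasp point. The pads swing forward as they close: fully open they stand 13 mm farther back than shut.
Start: joints at [1.18, 0.087, 0.176, 1.66, 0, 1.571], TCP at [0.21, 0.509, 0.239] pointing down, gripper open.
Joint ranges: [-3.13, 3.13], [-0.85, 1.81], [-1.15, 1.24], [-2.2, 2.28], [-1.44, 1.52], [-3.14, 3.14]. Speed limits (rad/s): [2.22, 2.22, 2.57, 3.14, 3.14, 3.14].

INTERFACE

Orientations are given as a unit quaternion [x, y, z, w].
In Python, from rig import * gives the robot as it stands. The module is installed in compiled form; this text tells all that it offers.
- The arm moves only by the tool send_rows, never from a script. Its argument "deltas" is a list of rows, each a list of 7 numbers: the shift along the world's x, y, z in cm, then the turn, a rotation vector about the world's x, y, z in degrees, then the opening, from 0 (shut) to 1 (fully open). A call has exactly 8 rows; each row shifts and turns the commanded pose from where the row before left it; what a row does not reach is not made up. A row lasts 1/12 s, in which the tool goes at most 41.7 mm and 7.16 degrees, less where a joint would pass 70% of its speed; a pose out of reach is approached as far as the arm can. A call is refused whole if a number of a shift passes 4.17 or a number of a turn 7.16, either way. A call with a gripper value outside its range is refused whole. The fingers move at their own pace and stop on an object; the grip force is fixed at half the most. Time passes only in rows, so rows that do not move let the fingers close, or fill a call up. It gives the time, the measured TCP pose, the force, the opening and the grip force at its end, in the units of the state.
- observe(): the state, without advancing time (a new reading comes with each control period).
- get_image(name): name is "scene" or "top" or "wrist"; returns the picture (400x640x3 uint8, red, green, blue); there is no depth.
- get_calibration(name): a dict with "mtx" (3x3 intrinsics, pixels), "T" (4x4, takes a point from camera to world coordinates); the wrist camera has in their place "T_tool_cam" (4x4, takes a point from camera to tool coordinates, whose origin is the TCP and whose axes are the flange's). Camera axes: x right, y down, z forward; pixel columns grow to the right and rows downward; lengths in m; the calibration is good to about 2 mm. A picture is of the moment at which its call begins: read the wrist's pose just before it. get_calibration takes no time and is no camera call.
- close_job(): hands the job in; it is judged then, once.
Trained networks look in the newest picture that a camera, given by its name, has taken for a name from the list of things; names that differ only in an ending like _2 or _b are one class to them, and where a whole thing is asked for, a point or a joint stands for the part that bears it (a point fixed in the world has none). Each returns a list of dicts, best first, with "score" (0 to 1); they miss things now and then, are a little off and sometimes report something else, mostly with a low value. They report only what shows in the picture. A call takes as long as a camera call.
- outline_of(label, camera): "pixels" (400x640 bool, what is visible of it) and "box" ([left, top, right, bottom] in pixels, round what is visible of it).
The state is a dict: "t": time; "qpos": joint angles; "dq": joint speeds; "joint_efforts": joint torques, N m; "tool_pos": TCP position; "tcp_rot": TCP orientation; "force": force on the tool from outside, world axes, zero at the start; "ft_torque": the same for the moment, N m; "grip_width": finger opening in m; "finger_force": force on a finger pad.
Only numpy, scipy, OpenCV 4.12 (cv2) and the standard library are available. Lean on these libraries where they do the work, as an engineer would, in place of code of your own. Each camera call takes 0.05 s, during which the arm holds its last target. There are 200 camera calls.

TASK

The bay on the cheese deck has to be made wider. With the fingertips, press down the release pad on the sliding stop and, keeping it pressed, push the stop along its rail away from the fixed fence all the way to the end of the rail; then let go and move clear. Only press and push, gently: do not grip or force the stop, and leave the cheeses standing round it where they are.

Things in the scene. Friction and masses are not known exactly. Their poses are not given: they have to be found in the camera images.
- rail: Fixed aluminium bar, 360 mm long (own x), 28 wide, 18 high, saw teeth on top, an end cap (36 mm high) at each end. Origin: on the deck under the bar near its middle. x runs along the bar from the fence end to the open end, the way the stop must be pushed; y points to the bay, away from the robot; z up. Fixed fence: upright steel plate 76 mm high at x = -160 mm, y = 18 to 148 mm.
- stop (a joint): Sliding stop's place along the rail, m: 0 = nearest the fence, 0.160 = end of its way (rigid). Its push plate's face is at rail x = -60 mm + this value. It moves only along rail x. A ratchet bars it from moving away from the fence (beyond up to 9 mm of play) unless the release is pressed; then a push of 2 to 5 N slides it. It stays where it is left.
- release (a joint): Angle of the sprung release rocker on the stop, rad: 0 to 0.09 at rest (as its pawl sits on the teeth), 0.30 = fully down. The ratchet is free above about 0.10. It comes up by itself when let go. Pressed at its middle it takes about 1.5 N to start and 5 N fully down, where the middle of the pad is about 16 mm lower than at 0.
- release_pad (a point): Centre of the top of the release pad (moves with it), 23 mm from the push plate, over the rail's middle line. The pad is a plain plate 42 mm long (along the rail), 44 mm wide, level and 56 mm above the deck at release 0, sloping down away from the push plate when pressed. It lies on the fence side of the push plate and begins 2 mm from it. Free above.
- push_plate (a point): Centre of the fence-side face of the stop's upright push plate: 64 mm wide across the rail, 8 mm thick, 59 to 85 mm above the deck. A fingertip standing on the pad pushes against this face in the rail's +x. In line with it on the bay side (rail y = 20 to 148 mm) the stop carries a steel divider plate 77 mm high.
- block_mid (a point): Centre of a pale, cut cheese block with a brown top, 67 x 86 x 66 mm high, standing loose in the bay between fence and stop. Leave alone.
- round_mid (a point): Centre of a small loose whitish round cheese, 100 mm across, 46 mm high, on the robot's side of the rail. Leave alone.
- brick_mid (a point): Centre of a small loose pale brick of cheese, 57 x 92 x 40 mm high, to the robot's right, past the open end of the rail. Leave alone.
- pear_mid (a point): Centre of a small loose yellow pear-shaped cheese, 58 mm across, 73 mm high, at the right rear. Leave alone.
- wedge_mid (a point): Centre of a loose dark-rinded cheese wedge, 100 x 92 x 40 mm high, at the right front. Leave alone.

How it is judged:
By the outcome, as a careful person would: the job done as asked, in the order asked, and still so for the second after the job is handed in, with the robot touching nothing.
It also fails if it takes over 38 s, if anything falls off the work surface, if the arm or the gripper's body presses on something with over 40 N, if the wrist force passes 120 N, or if a joint passes its speed limit or range.

## Working session

There is one attempt and no reset: what is moved stays moved. The work goes in short steps, Python scripts to look and compute and a tool call to move; the robot and the scene stay as the last step left them, time stands still between calls to the robot, and variables do not carry over. Pictures are saved under pics/ and viewed, at most 10 in all, crops included, and the job is handed in when it is done.

Besides the shell and the picture viewer there is one more tool, called by a JSON object that holds its "fn" and its "kwargs", one argument or row to a line. send_rows: Moves the arm, as the interface text tells. Its arguments: {"type":"object","properties":{"deltas":{"type":"array","items":{"type":"array","items":{"type":"number"}}}},"required":["deltas"]}

```bash
mkdir -p pics; python3 - <<'E'
from rig import *
import cv2,numpy as np
s=observe();print(s['t'],s['tool_pos'],s['tcp_rot'],s['force'],s['grip_width'])
for c in ["top","scene"]:
    im=get_image(c);cv2.imwrite(f'pics/{c}1.png',im[:,:,::-1]);k=get_calibration(c);print(c,k['mtx'].tolist(),k['T'].round(4).tolist())
    for l in ["rail","stop","release_pad","push_plate"]:
        for d in outline_of(l,c)[:2]:
            ys,xs=np.nonzero(d['pixels']);print(c,l,round(d['score'],2),d['box'],xs.mean().round(1),ys.mean().round(1),cv2.minAreaRect(np.c_[xs,ys].astype(np.float32)))
E
```

```text
0.0 [0.20941237 0.50833158 0.23858777] [ 1.94140997e-01  9.80973413e-01 -6.47511833e-04 -1.31408227e-04] [ 0.15434181 -0.2542865  -0.80939115] 0.08540959908301289
top [[497.2966298432841, 0.0, 317.2303532263771], [0.0, 497.2966298432841, 196.25449444779423], [0.0, 0.0, 1.0]] [[0.0117, -0.9932, 0.1161, 0.357], [-0.9999, -0.0118, 0.0003, -0.0705], [0.0011, -0.1161, -0.9932, 1.1658], [0.0, 0.0, 0.0, 1.0]]
top rail 0.87 [211.9, 134.7, 374.0, 225.3] 280.0 195.5 ((294.67315673828125, 178.23709106445312), (159.73104858398438, 77.76107025146484), 6.809050559997559)
top stop 0.61 [264.8, 136.9, 319.2, 215.5] 292.6 198.1 ((294.8017272949219, 177.87069702148438), (57.25397872924805, 77.51306915283203), 3.3664603233337402)
top release_pad 0.65 [265.0, 192.8, 282.0, 211.7] 273.1 202.4 ((273.0846252441406, 202.32308959960938), (17.861000061035156, 19.473453521728516), 7.125016689300537)
top push_plate 0.58 [263.0, 143.0, 321.7, 217.3] 293.3 198.7 ((294.6767578125, 178.75735473632812), (59.19862747192383, 77.39118194580078), 2.38594388961792)
scene [[457.11410642041085, 0.0, 320.6100956857884], [0.0, 457.11410642041085, 200.07655346266063], [0.0, 0.0, 1.0]] [[0.6071, -0.4449, 0.6584, -0.2859], [-0.7944, -0.3186, 0.5172, -0.7049], [-0.0203, -0.837, -0.5469, 0.741], [0.0, 0.0, 0.0, 1.0]]
scene rail 0.88 [242.5, 160.9, 345.8, 253.6] 295.0 207.5 ((305.64959716796875, 202.27279663085938), (115.81562805175781, 59.71227264404297), 30.296443939208984)
scene stop 0.63 [273.3, 179.4, 325.9, 238.2] 301.0 206.3 ((305.0198974609375, 210.32972717285156), (43.12841033935547, 63.207969665527344), 65.69544982910156)
scene push_plate 0.74 [272.2, 177.0, 326.5, 235.2] 301.0 206.1 ((304.99688720703125, 210.32638549804688), (43.179481506347656, 63.19615936279297), 65.77225494384766)
```

```bash
python3 - <<'E'
import cv2
a=cv2.imread('pics/top1.png')[80:280,180:420];cv2.imwrite('pics/topc.png',cv2.resize(a,None,fx=3,fy=3,interpolation=2)[:600])
E
```

```text
(no output)
```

View pics/topc.png

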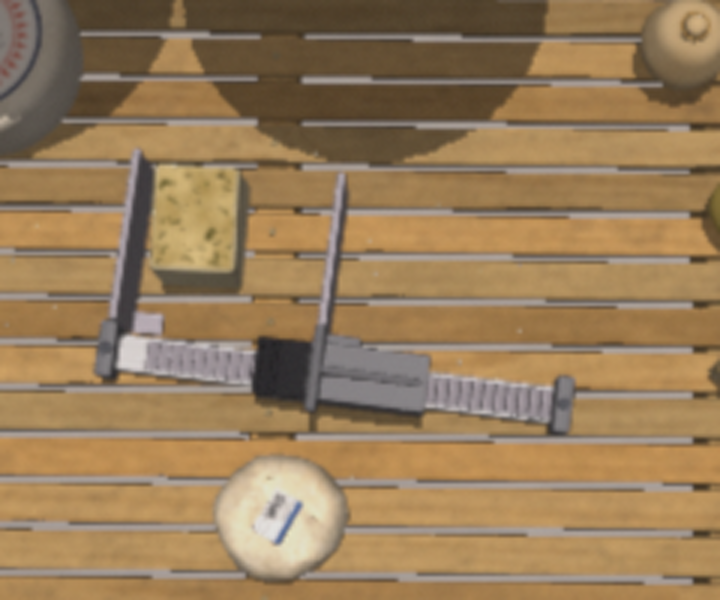

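View pics/scene1.png

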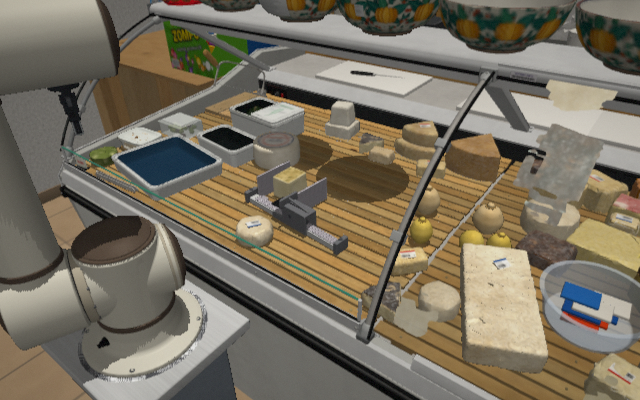

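The top view shows the stop near the fence end. The dark pad is centred at about pixel (274, 203), the push plate at (286, 205), and the end caps at (216, 196) and (368, 215). The round cheese is on the robot's side.

```bash
cat > h.py <<'E'
import numpy as np
from rig import *
def at(c,u,v,z):
    k=get_calibration(c);d=k['T'][:3,:3]@np.linalg.solve(k['mtx'],[u,v,1]);o=k['T'][:3,3]
    return o+d*(z-o[2])/d[2]
E
python3 - <<'E'
from h import *
f=lambda x,y:(180+x/3-.33,80+y/3-.33)
A=at('top',*f(107,349),.036);B=at('top',*f(563,405),.036)
print('caps',A,B,np.linalg.norm(B-A));e=(B-A)/np.linalg.norm(B-A);print('dir',e,np.degrees(np.arctan2(e[1],e[0])))
M=(A+B)/2
for n,p,z in [('pad',(283,369),.056),('padnet',None,.056),('plate',(314,410),.085),('plate2',(321,338),.085),('fence',(138,152),.076)]:
    P=at('top',*(f(*p) if p else (273.1,202.3)),z);print(n,P,'rail x,y',(P-M)[:2]@e[:2],(P-M)[:2]@[-e[1],e[0]])
E
```

```text
caps [0.48679156 0.16278193 0.036     ] [ 0.44810885 -0.18485243  0.036     ] 0.3497799316780669
dir [-0.11059157 -0.99386594  0.        ] -96.3494178503693
pad [0.47100386 0.02655197 0.056     ] rail x,y -0.0377496564607431 -0.0006249634905418543
padnet [0.47181413 0.02859643 0.056     ] rail x,y -0.03987118493041794 -4.5769319132582667e-05
plate [0.438377   0.00086254 0.085     ] rail x,y -0.008609557340431598 -0.030210659767063417
plate2 [ 0.49109828 -0.00322363  0.085     ] rail x,y -0.010378972330331032 0.022639118587095868
fence [0.63056066 0.13663796 0.076     ] rail x,y -0.16480600610152663 0.14577852199114016
```

{"fn": "send_rows", "kwargs": {
  "deltas": [
    [1.1,-2.04,0,0,0,-3.1,0],
    [1.1,-2.04,0,0,0,-3.1,0],
    [1.1,-2.04,0,0,0,-3.1,0],
    [1.1,-2.04,0,0,0,-3.1,0],
    [1.1,-2.04,0,0,0,-3.1,0],
    [1.1,-2.04,0,0,0,-3.1,0],
    [1.1,-2.04,0,0,0,-3.1,0],
    [1.1,-2.04,0,0,0,-3.1,0]
  ]
}}

```text
t: 1.17
tool_pos: [0.2978, 0.3443, 0.2394]
tcp_rot: [0.401, 0.916, 0.0, 0.0]
force: [0.4, 1.0, 0.0]
grip_width: 0.0
finger_force: 0.0
```

{"fn": "send_rows", "kwargs": {
  "deltas": [
    [1.1,-2.04,-0.3,0,0,-3.1,0],
    [1.1,-2.04,-0.3,0,0,-3.1,0],
    [1.1,-2.04,-0.3,0,0,-3.1,0],
    [1.1,-2.04,-0.3,0,0,-3.1,0],
    [1.1,-2.04,-0.3,0,0,-3.1,0],
    [1.1,-2.04,-0.3,0,0,-3.1,0],
    [1.1,-2.04,-0.3,0,0,-3.1,0],
    [1.1,-2.04,-0.3,0,0,-3.1,0]
  ]
}}

```text
t: 1.83
tool_pos: [0.3859, 0.1811, 0.2153]
tcp_rot: [0.589, 0.808, 0.0, 0.0]
force: [0.9, 0.0, 0.8]
grip_width: -0.0001
finger_force: 0.0
```

{"fn": "send_rows", "kwargs": {
  "deltas": [
    [1.1,-2.04,-0.7,0,0,-3.1,0],
    [1.1,-2.04,-0.7,0,0,-3.1,0],
    [1.1,-2.04,-0.7,0,0,-3.1,0],
    [1.1,-2.04,-0.7,0,0,-3.1,0],
    [1.1,-2.04,-0.7,0,0,-3.1,0],
    [1.1,-2.04,-0.7,0,0,-3.1,0],
    [0,0,-0.7,0,0,0,0],
    [0,0,-0.7,0,0,0,0]
  ]
}}

```text
t: 2.5
tool_pos: [0.4517, 0.059, 0.1588]
tcp_rot: [0.711, 0.703, -0.0, -0.0]
force: [-1.0, 0.4, 0.3]
grip_width: 0.0001
finger_force: 0.0
```

```bash
python3 - <<'E'
from h import *
import cv2
from scipy.spatial.transform import Rotation as R
s=observe();im=get_image('wrist');cv2.imwrite('pics/w1.png',im[:,:,::-1]);k=get_calibration('wrist')
print(k['T_tool_cam'].round(4).tolist())
T=np.eye(4);T[:3,:3]=R.from_quat(s['tcp_rot']).as_matrix();T[:3,3]=s['tool_pos'];np.savez('w1.npz',T=T@k['T_tool_cam'],mtx=k['mtx'])
for l in ["release_pad","push_plate"]:
    for d in outline_of(l,'wrist')[:2]:
        ys,xs=np.nonzero(d['pixels']);print(l,round(d['score'],2),d['box'],cv2.minAreaRect(np.c_[xs,ys].astype(np.float32)))
E
```

```text
[[0.0009, -0.9588, -0.2842, 0.0725], [1.0, 0.0006, 0.0012, 0.0], [-0.001, -0.2842, 0.9588, -0.1345], [0.0, 0.0, 0.0, 1.0]]
release_pad 0.6 [327.3, 207.8, 374.2, 249.8] ((346.5973205566406, 227.9622802734375), (48.35048294067383, 43.372314453125), 5.355824947357178)
push_plate 0.58 [318.3, 192.7, 509.1, 335.6] ((415.66754150390625, 266.6930847167969), (189.60946655273438, 142.17494201660156), 1.7013546228408813)
```

View pics/w1.png

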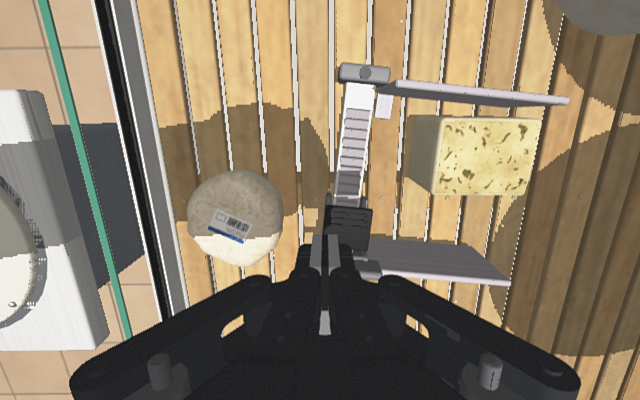

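The wrist view shows the dark pad right of and just beyond the tips. Its fence-side edge runs from about (330, 205) to (373, 209). The plate is hidden under the fingers, and the bay block and round cheese are well clear.

```bash
python3 - <<'E'
from h import *
w=np.load('w1.npz');M=np.array([.4674,-.0110]);e=np.array([-.1106,-.9939])
def wat(u,v,z):
    d=w['T'][:3,:3]@np.linalg.solve(w['mtx'],[u,v,1]);o=w['T'][:3,3];P=o+d*(z-o[2])/d[2];q=P[:2]-M
    return P.round(4),'rail',(q@e).round(4),(q@[-e[1],e[0]]).round(4)
for n,u,v,z in [('padfarL',330,205,.053),('padfarR',373,209,.053),('padR',371,245,.054),('capL',341,72,.036),('capR',388,74,.036),('fence tip',567,100,.076),('divider tip',508,284,.077)]: print(n,*wat(u,v,z))
E
```

```text
padfarL [0.4569 0.0536 0.053 ] rail -0.0631 -0.0175
padfarR [0.4958 0.0494 0.053 ] rail -0.0632 0.0216
padR [0.4951 0.0142 0.054 ] rail -0.0281 0.0248
capL [0.4672 0.1661 0.036 ] rail -0.176 -0.0198
capR [0.507  0.1641 0.036 ] rail -0.1784 0.02
fence tip [0.6306 0.14   0.076 ] rail -0.1681 0.1456
divider tip [ 0.6137 -0.0139  0.077 ] rail -0.0133 0.1457
```

{"fn": "send_rows", "kwargs": {
  "deltas": [
    [0.5,-0.94,0,0,0,-1.4,0],
    [0.5,-0.94,0,0,0,-1.4,0],
    [0.5,-0.94,0,0,0,-1.4,0],
    [0.5,-0.94,0,0,0,-1.4,0],
    [0,0,-1.5,0,0,0,0],
    [0,0,-1.5,0,0,0,0],
    [0,0,-1.5,0,0,0,0],
    [0,0,-1.0,0,0,0,0]
  ]
}}

```text
t: 3.32
tool_pos: [0.4715, 0.0213, 0.103]
tcp_rot: [0.745, 0.667, -0.0, -0.0]
force: [-0.4, 0.4, 0.6]
grip_width: 0.0
finger_force: 0.0
```

```bash
python3 - <<'E'
from h import *
import cv2
s=observe();print(s['tool_pos'],s['tcp_rot'],s['force'])
im=get_image('wrist')[150:350,180:480];cv2.imwrite('pics/w2.png',cv2.resize(im[:,:,::-1],None,fx=2,fy=2))
E
```

```text
[0.47152682 0.02130241 0.10298199] [ 7.44900810e-01  6.67175029e-01 -4.17768824e-04 -2.99969332e-04] [-0.38851159  0.35831357  0.56388511]
```

View pics/w2.png

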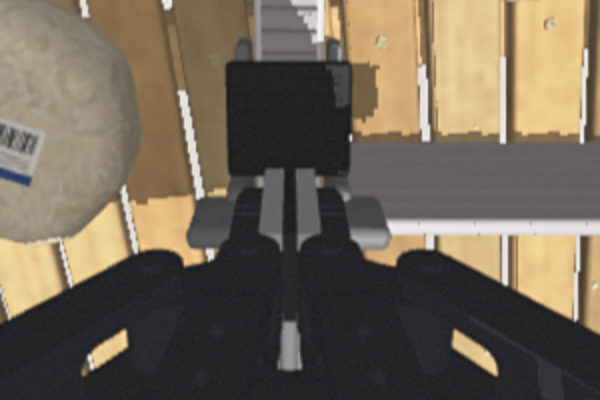

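The tips are centred across the pad: pad at crop columns 228–350, fingers at 290. The push plate shows at crop rows 198–245. I'll check the gap along the rail.

```bash
python3 - <<'E'
from h import *
from scipy.spatial.transform import Rotation as R
s=observe();k=get_calibration('wrist')
T=np.eye(4);T[:3,:3]=R.from_quat(s['tcp_rot']).as_matrix();T[:3,3]=s['tool_pos'];W=T@k['T_tool_cam']
e=np.array([-.1106,-.9939]);n=np.array([.9939,-.1106])
def wat(u,v,z):
    d=W[:3,:3]@np.linalg.solve(k['mtx'],[180+u/2,150+v/2,1]);o=W[:3,3];q=(o+d*(z-o[2])/d[2])[:2]-s['tool_pos'][:2]
    return (q@e).round(4),(q@n).round(4)
for nme,u,v,z in [('padfar',290,62,.053),('padnear',290,177,.056),('padL',228,120,.055),('padR',350,120,.055),('plate top face edge L',210,198,.085),('plate same at .059',210,198,.059),('plate back edge',210,247,.085),('plate edge .085 at 225',210,225,.085)]: print(nme,wat(u,v,z))
E
```

```text
padfar (np.float64(-0.0302), np.float64(0.0004))
padnear (np.float64(0.0103), np.float64(0.0005))
padL (np.float64(-0.0103), np.float64(-0.0207))
padR (np.float64(-0.0104), np.float64(0.0209))
plate top face edge L (np.float64(0.0038), np.float64(-0.0233))
plate same at .059 (np.float64(0.017), np.float64(-0.0273))
plate back edge (np.float64(0.0203), np.float64(-0.0239))
plate edge .085 at 225 (np.float64(0.0128), np.float64(-0.0236))
```

{"fn": "send_rows", "kwargs": {
  "deltas": [
    [0.03,0.3,0,0,0,0,0],
    [0,0,-0.8,0,0,0,0],
    [0,0,-0.8,0,0,0,0],
    [0,0,-0.8,0,0,0,0],
    [0,0,-0.6,0,0,0,0],
    [0,0,-0.3,0,0,0,0],
    [0,0,-0.3,0,0,0,0],
    [0,0,0,0,0,0,0]
  ]
}}

```text
t: 4.03
tool_pos: [0.4716, 0.0251, 0.0677]
tcp_rot: [0.744, 0.668, -0.0, -0.0]
force: [0.1, 0.1, 0.6]
grip_width: -0.0
finger_force: 0.0
```

Tips are now at about 60 mm, just above the pad. Pressing gently.

{"fn": "send_rows", "kwargs": {
  "deltas": [
    [0,0,-0.2,0,0,0,0],
    [0,0,-0.2,0,0,0,0],
    [0,0,-0.2,0,0,0,0],
    [0,0,-0.1,0,0,0,0],
    [0,0,-0.1,0,0,0,0],
    [0,0,-0.1,0,0,0,0],
    [0,0,-0.1,0,0,0,0],
    [0,0,0,0,0,0,0]
  ]
}}

```text
t: 4.7
tool_pos: [0.4719, 0.0253, 0.0583]
tcp_rot: [0.744, 0.668, 0.0, -0.0]
force: [-0.7, 1.6, 3.1]
grip_width: -0.0002
finger_force: 1.6
```

{"fn": "send_rows", "kwargs": {
  "deltas": [
    [0,0,-0.1,0,0,0,0],
    [0,0,-0.1,0,0,0,0],
    [0,0,-0.1,0,0,0,0],
    [0,0,-0.1,0,0,0,0],
    [0,0,-0.1,0,0,0,0],
    [0,0,0,0,0,0,0],
    [0,0,0,0,0,0,0],
    [0,0,0,0,0,0,0]
  ]
}}

```text
t: 5.37
tool_pos: [0.4719, 0.0251, 0.0533]
tcp_rot: [0.744, 0.668, 0.0, 0.0]
force: [-0.5, 0.9, 3.8]
grip_width: -0.0003
finger_force: 2.1
```

{"fn": "send_rows", "kwargs": {
  "deltas": [
    [-0.01,-0.1,0,0,0,0,0],
    [-0.01,-0.1,0,0,0,0,0],
    [-0.01,-0.1,0,0,0,0,0],
    [-0.01,-0.1,0,0,0,0,0],
    [0,0,0,0,0,0,0],
    [0,0,0,0,0,0,0],
    [0,0,0,0,0,0,0],
    [0,0,0,0,0,0,0]
  ]
}}

```text
t: 6.03
tool_pos: [0.4714, 0.021, 0.0533]
tcp_rot: [0.744, 0.668, -0.0, 0.0]
force: [-0.1, 0.1, 3.4]
grip_width: 0.0001
finger_force: 1.7
```

{"fn": "send_rows", "kwargs": {
  "deltas": [
    [-0.01,-0.1,0,0,0,0,0],
    [-0.01,-0.1,0,0,0,0,0],
    [-0.01,-0.1,0,0,0,0,0],
    [-0.01,-0.1,0,0,0,0,0],
    [-0.01,-0.1,0,0,0,0,0],
    [-0.01,-0.1,0,0,0,0,0],
    [0,0,0,0,0,0,0],
    [0,0,0,0,0,0,0]
  ]
}}

```text
t: 6.7
tool_pos: [0.4708, 0.0149, 0.0532]
tcp_rot: [0.744, 0.668, -0.0, 0.0]
force: [-0.1, 1.2, 3.6]
grip_width: 0.0003
finger_force: 1.9
```

```bash
python3 - <<'E'
from h import *
import cv2
for i in range(3): s=observe();print(s['tool_pos'],s['force']);im=get_image('wrist')
cv2.imwrite('pics/w3.png',cv2.resize(im[150:350,180:480,::-1],None,fx=2,fy=2))
E
```

```text
[0.4707549  0.01494145 0.05324564] [-0.05904144  1.19663032  3.5986947 ]
[0.47075984 0.01497245 0.0532478 ] [-1.93457595  0.85240407  3.2820542 ]
[0.4707588  0.01498706 0.05324397] [-0.90831836  0.33732186  3.62741995]
```

View pics/w3.png

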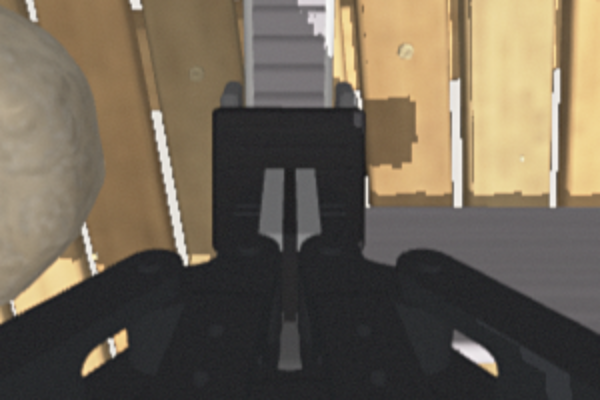

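The pad is now under the tips, with its fence edge at crop row 108 and the tip ends at row 168. Checking its position relative to the tips.

```bash
python3 - <<'E'
from h import *
from scipy.spatial.transform import Rotation as R
s=observe();k=get_calibration('wrist')
T=np.eye(4);T[:3,:3]=R.from_quat(s['tcp_rot']).as_matrix();T[:3,3]=s['tool_pos'];W=T@k['T_tool_cam']
e=np.array([-.1106,-.9939]);n=np.array([.9939,-.1106])
def wat(u,v,z):
    d=W[:3,:3]@np.linalg.solve(k['mtx'],[180+u/2,150+v/2,1]);o=W[:3,3];q=(o+d*(z-o[2])/d[2])[:2]-s['tool_pos'][:2]
    return (q@e).round(4),(q@n).round(4)
for z in (.035,.04,.045): print(z,wat(290,108,z),wat(214,120,z),wat(364,120,z))
print('tip',wat(290,168,.045)); print('divider top',wat(500,208,.077),wat(500,208,.0))
E
```

```text
0.035 (np.float64(-0.0237), np.float64(0.0004)) (np.float64(-0.02), np.float64(-0.0214)) (np.float64(-0.0201), np.float64(0.0217))
0.04 (np.float64(-0.0253), np.float64(0.0004)) (np.float64(-0.0217), np.float64(-0.0207)) (np.float64(-0.0218), np.float64(0.021))
0.045 (np.float64(-0.0269), np.float64(0.0004)) (np.float64(-0.0234), np.float64(-0.02)) (np.float64(-0.0236), np.float64(0.0203))
tip (np.float64(-0.0095), np.float64(0.0005))
divider top (np.float64(-0.0143), np.float64(0.0463)) (np.float64(0.0263), np.float64(0.0787))
```

{"fn": "send_rows", "kwargs": {
  "deltas": [
    [-0.02,-0.2,0,0,0,0,0],
    [-0.03,-0.25,0,0,0,0,0],
    [-0.03,-0.25,0,0,0,0,0],
    [-0.03,-0.25,0,0,0,0,0],
    [-0.03,-0.25,0,0,0,0,0],
    [-0.03,-0.25,0,0,0,0,0],
    [-0.02,-0.25,0,0,0,0,0],
    [-0.02,-0.2,0,0,0,0,0]
  ]
}}

```text
t: 7.52
tool_pos: [0.4686, -0.0042, 0.0533]
tcp_rot: [0.744, 0.668, -0.0, -0.0]
force: [-1.0, 2.2, 4.0]
grip_width: -0.0001
finger_force: 2.1
```

```bash
python3 - <<'E'
from h import *
import cv2
s=observe();print(s['tool_pos'],s['force']);im=get_image('wrist');t=get_image('top')
a=cv2.resize(im[150:350,180:480,::-1],None,fx=1.33,fy=1.33);b=cv2.resize(t[110:240,190:390,::-1],None,fx=4,fy=4)[:330]
c=np.zeros((600,800,3),np.uint8);c[:a.shape[0],:a.shape[1]]=a;c[268:598]=b;cv2.imwrite('pics/w4.png',c)
E
```

```text
[ 0.46863325 -0.00418904  0.05327088] [-1.01250791  2.20380303  4.01919422]
```

View pics/w4.png

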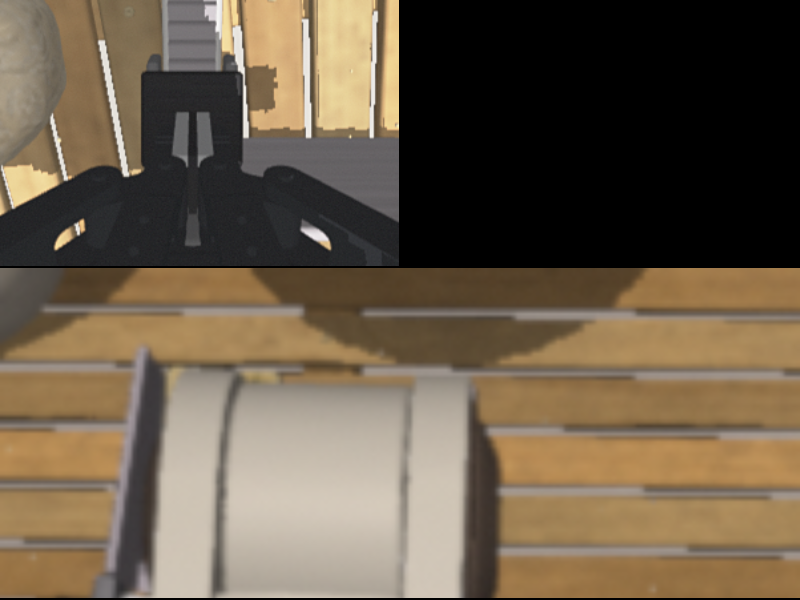

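The pad's fence edge is in the same place relative to the tips as before, so the stop is moving with them. It takes about 2 N sideways and 4 N down. Continuing.

{"fn": "send_rows", "kwargs": {
  "deltas": [
    [-0.03,-0.3,0,0,0,0,0],
    [-0.05,-0.4,0,0,0,0,0],
    [-0.05,-0.45,0,0,0,0,0],
    [-0.05,-0.45,0,0,0,0,0],
    [-0.05,-0.45,0,0,0,0,0],
    [-0.05,-0.45,0,0,0,0,0],
    [-0.05,-0.45,0,0,0,0,0],
    [-0.05,-0.45,0,0,0,0,0]
  ]
}}

```text
t: 8.28
tool_pos: [0.4648, -0.0384, 0.0533]
tcp_rot: [0.744, 0.668, -0.0, 0.0]
force: [0.0, 2.7, 3.2]
grip_width: 0.0003
finger_force: 2.2
```

{"fn": "send_rows", "kwargs": {
  "deltas": [
    [-0.05,-0.45,0,0,0,0,0],
    [-0.05,-0.45,0,0,0,0,0],
    [-0.05,-0.45,0,0,0,0,0],
    [-0.05,-0.45,0,0,0,0,0],
    [-0.05,-0.45,0,0,0,0,0],
    [-0.05,-0.45,0,0,0,0,0],
    [-0.05,-0.45,0,0,0,0,0],
    [-0.04,-0.4,0,0,0,0,0]
  ]
}}

```text
t: 8.95
tool_pos: [0.4609, -0.0739, 0.0533]
tcp_rot: [0.744, 0.668, -0.0, -0.0]
force: [-0.2, 2.7, 3.5]
grip_width: 0.0002
finger_force: 2.2
```

{"fn": "send_rows", "kwargs": {
  "deltas": [
    [-0.02,-0.2,0,0,0,0,0],
    [-0.02,-0.15,0,0,0,0,0],
    [-0.02,-0.15,0,0,0,0,0],
    [-0.01,-0.1,0,0,0,0,0],
    [-0.01,-0.1,0,0,0,0,0],
    [-0.01,-0.1,0,0,0,0,0],
    [0,0,0,0,0,0,0],
    [0,0,0,0,0,0,0]
  ]
}}

```text
t: 9.62
tool_pos: [0.4601, -0.0815, 0.0532]
tcp_rot: [0.744, 0.668, -0.0, 0.0]
force: [-1.2, 0.9, 3.9]
grip_width: -0.0004
finger_force: 1.9
```

{"fn": "send_rows", "kwargs": {
  "deltas": [
    [-0.01,-0.1,0,0,0,0,0],
    [-0.01,-0.1,0,0,0,0,0],
    [-0.01,-0.1,0,0,0,0,0],
    [-0.01,-0.1,0,0,0,0,0],
    [-0.01,-0.1,0,0,0,0,0],
    [-0.01,-0.1,0,0,0,0,0],
    [-0.01,-0.1,0,0,0,0,0],
    [-0.01,-0.1,0,0,0,0,0]
  ]
}}

```text
t: 10.28
tool_pos: [0.4598, -0.0888, 0.0536]
tcp_rot: [0.744, 0.668, 0.001, -0.0]
force: [0.1, 6.9, 7.1]
grip_width: 0.0003
finger_force: 3.8
```

{"fn": "send_rows", "kwargs": {
  "deltas": [
    [-0.01,-0.1,0,0,0,0,0],
    [-0.01,-0.1,0,0,0,0,0],
    [0,-0.05,0,0,0,0,0],
    [0,-0.05,0,0,0,0,0],
    [0,0,0,0,0,0,0],
    [0,0,0,0,0,0,0],
    [0,0,0,0,0,0,0],
    [0,0,0,0,0,0,0]
  ]
}}

```text
t: 10.95
tool_pos: [0.4597, -0.0895, 0.0537]
tcp_rot: [0.743, 0.669, 0.003, -0.002]
force: [1.9, 21.9, 7.6]
grip_width: -0.0001
finger_force: 11.1
```

The stop is rigidly against the end: the force is rising and motion has stalled at about -0.089. I'll ease the push, then lift straight up.

{"fn": "send_rows", "kwargs": {
  "deltas": [
    [0,0.1,0,0,0,0,0],
    [0,0.1,0,0,0,0,0],
    [0,0.05,0,0,0,0,0],
    [0,0,0,0,0,0,0],
    [0,0,0.2,0,0,0,0],
    [0,0,0.3,0,0,0,0],
    [0,0,0.5,0,0,0,0],
    [0,0,0.5,0,0,0,0]
  ]
}}

```text
t: 11.62
tool_pos: [0.4586, -0.0893, 0.0674]
tcp_rot: [0.744, 0.668, -0.0, -0.001]
force: [0.5, 5.0, -2.8]
grip_width: 0.0003
finger_force: 2.5
```

{"fn": "send_rows", "kwargs": {
  "deltas": [
    [0.02,0.3,0.6,0,0,0,0],
    [0,0,1,0,0,0,0],
    [0,0,1.5,0,0,0,0],
    [0,0,2,0,0,0,0],
    [0,0,2,0,0,0,0],
    [0,0,2,0,0,0,0],
    [0,0,1.5,0,0,0,0],
    [0,0,1,0,0,0,0]
  ]
}}

```text
t: 12.28
tool_pos: [0.4598, -0.0872, 0.1866]
tcp_rot: [0.744, 0.668, 0.0, 0.001]
force: [0.9, -0.0, -0.5]
grip_width: -0.0002
finger_force: 0.0
```

Now move aside, back toward +y, for a clear top view.

{"fn": "send_rows", "kwargs": {
  "deltas": [
    [-0.8,1.5,0.5,0,0,0,0],
    [-1.2,3,0.5,0,0,0,0],
    [-1.2,3,0.5,0,0,0,0],
    [-1.2,3,0.5,0,0,0,0],
    [-1.2,3,0,0,0,0,0],
    [-1.2,3,0,0,0,0,0],
    [-1.2,3,0,0,0,0,0],
    [-1.2,3,0,0,0,0,0]
  ]
}}

```text
t: 12.95
tool_pos: [0.3665, 0.1392, 0.2045]
tcp_rot: [0.744, 0.668, 0.0, 0.0]
force: [-0.2, 1.5, 0.1]
grip_width: -0.0001
finger_force: 0.0
```

{"fn": "send_rows", "kwargs": {
  "deltas": [
    [-0.8,3,0,0,0,0,0],
    [-0.8,3,0,0,0,0,0],
    [-0.8,3,0,0,0,0,0],
    [-0.8,3,0,0,0,0,0],
    [-0.8,2,0,0,0,0,0],
    [0,1,0,0,0,0,0],
    [0,0,0,0,0,0,0],
    [0,0,0,0,0,0,0]
  ]
}}

```text
t: 13.62
tool_pos: [0.3274, 0.2879, 0.2042]
tcp_rot: [0.744, 0.668, -0.0, 0.0]
force: [-0.0, 0.9, 0.1]
grip_width: -0.0001
finger_force: 0.0
```

```bash
python3 - <<'E'
from h import *
import cv2
s=observe();print(s['tool_pos'],s['force']);t=get_image('top')
cv2.imwrite('pics/t5.png',cv2.resize(t[80:280,180:420,::-1],None,fx=3,fy=3,interpolation=2))
E
```

```text
[0.32742361 0.28786845 0.20417233] [-0.00541702  0.87393461  0.10243688]
```

View pics/t5.png

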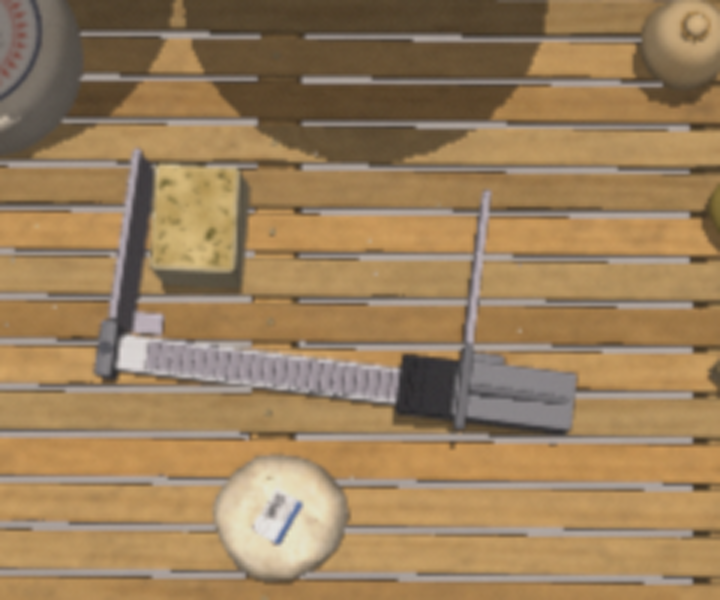

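The stop is now at the cap end: plate at crop (464, 427), carriage end at 573 over the cap. Both cheeses in view are unmoved. Checking the travel numerically.

```bash
python3 - <<'E'
from h import *
import cv2
f=lambda x,y:(180+x/3-.33,80+y/3-.33)
e=np.array([-.1106,-.9939]);M=np.array([.4674,-.011])
r=lambda x,y,z:((at('top',*f(x,y),z)[:2]-M)@e).round(4)
print('fence',r(138,152,.076),'div before',r(342,175,.077),'div now',r(486,192,.077))
print('plate before',r(314,410,.085),r(321,338,.085),'now',r(460,426,.085),r(467,347,.085))
print('cap outer',r(573,405,.036),'cap left outer',r(97,349,.036),'carriage end before',r(429,382,.04),'now',r(576,400,.04))
for l in ['release_pad']:
    for d in outline_of(l,'top')[:1]:
        ys,xs=np.nonzero(d['pixels']);P=at('top',xs.mean(),ys.mean(),.055);print(l,d['score'],(P[:2]-M)@e)
E
```

```text
fence -0.1648 div before -0.0113 div now 0.0967
plate before -0.0086 -0.0103 now 0.098 0.0962
cap outer 0.1825 cap left outer -0.1824 carriage end before 0.0718 now 0.1839
release_pad 0.81 0.06986965130570545
```

The measured face position is a few mm uncertain against the end of travel. I have time, so I'll press and push once more to confirm it's at the end.

{"fn": "send_rows", "kwargs": {
  "deltas": [
    [0.6,-1.3,0,0,0,0,0],
    [0.84,-2.4,0,0,0,0,0],
    [0.84,-2.4,0,0,0,0,0],
    [0.84,-2.4,0,0,0,0,0],
    [0.84,-2.4,0,0,0,0,0],
    [0.84,-2.4,0,0,0,0,0],
    [0.84,-2.4,0,0,0,0,0],
    [0.84,-2.4,0,0,0,0,0]
  ]
}}

```text
t: 14.38
tool_pos: [0.3923, 0.1047, 0.2046]
tcp_rot: [0.745, 0.667, 0.0, 0.0]
force: [1.1, 0.4, -0.2]
grip_width: 0.0001
finger_force: 0.0
```

{"fn": "send_rows", "kwargs": {
  "deltas": [
    [0.84,-2.4,0,0,0,0,0],
    [0.84,-2.4,0,0,0,0,0],
    [0.84,-2.4,0,0,0,0,0],
    [0.84,-2.4,0,0,0,0,0],
    [0.84,-2.4,0,0,0,0,0],
    [0.84,-2.4,0,0,0,0,0],
    [0.84,-2.4,0,0,0,0,0],
    [0.84,-2.4,0,0,0,0,0]
  ]
}}

```text
t: 15.05
tool_pos: [0.459, -0.0874, 0.2046]
tcp_rot: [0.745, 0.667, 0.0, 0.0]
force: [0.2, 0.4, -0.3]
grip_width: -0.0
finger_force: 0.0
```

{"fn": "send_rows", "kwargs": {
  "deltas": [
    [0,0,-2,0,0,0,0],
    [0,0,-2.5,0,0,0,0],
    [0,0,-2.5,0,0,0,0],
    [0,0,-1.5,0,0,0,0],
    [0,0,-1,0,0,0,0],
    [0,0,-0.5,0,0,0,0],
    [0,0,0,0,0,0,0],
    [0,0,0,0,0,0,0]
  ]
}}

```text
t: 15.72
tool_pos: [0.4595, -0.0853, 0.1052]
tcp_rot: [0.744, 0.668, 0.0, 0.0]
force: [-0.3, 0.3, 0.4]
grip_width: 0.0002
finger_force: 0.0
```

```bash
python3 - <<'E'
from h import *
import cv2
s=observe();print(s['tool_pos'],s['force']);im=get_image('wrist')
cv2.imwrite('pics/w6.png',cv2.resize(im[150:350,180:480,::-1],None,fx=2,fy=2))
E
```

```text
[ 0.45950917 -0.08525371  0.10516843] [-0.26492237  0.31795616  0.39068173]
```

View pics/w6.png

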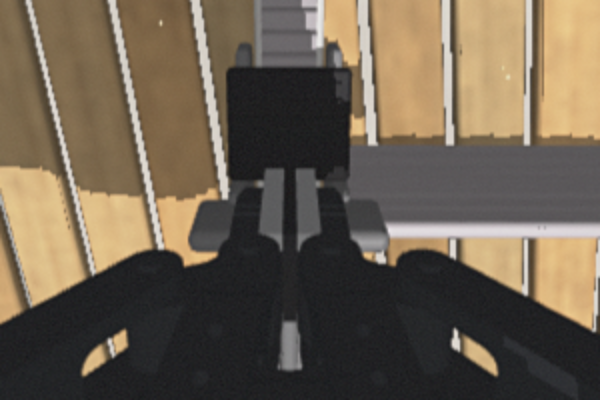

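The pad sits under the tips as before, with its fence edge at crop row 68 and the plate at rows 200–250. Descend, press, and push.

{"fn": "send_rows", "kwargs": {
  "deltas": [
    [0,0,-1,0,0,0,0],
    [0,0,-1.2,0,0,0,0],
    [0,0,-1,0,0,0,0],
    [0,0,-0.5,0,0,0,0],
    [0,0,-0.2,0,0,0,0],
    [0,0,-0.2,0,0,0,0],
    [0,0,-0.2,0,0,0,0],
    [0,0,-0.2,0,0,0,0]
  ]
}}

```text
t: 16.43
tool_pos: [0.4596, -0.0847, 0.0596]
tcp_rot: [0.744, 0.668, 0.0, 0.0]
force: [-0.8, 2.3, 3.6]
grip_width: -0.0004
finger_force: 1.7
```

{"fn": "send_rows", "kwargs": {
  "deltas": [
    [0,0,-0.2,0,0,0,0],
    [0,0,-0.2,0,0,0,0],
    [0,0,-0.2,0,0,0,0],
    [0,0,-0.1,0,0,0,0],
    [0,0,-0.1,0,0,0,0],
    [0,0,0,0,0,0,0],
    [0,0,0,0,0,0,0],
    [0,0,0,0,0,0,0]
  ]
}}

```text
t: 17.1
tool_pos: [0.4598, -0.0843, 0.0517]
tcp_rot: [0.744, 0.668, 0.001, -0.0]
force: [-0.5, 5.5, 6.3]
grip_width: -0.0
finger_force: 3.6
```

{"fn": "send_rows", "kwargs": {
  "deltas": [
    [-0.01,-0.1,0,0,0,0,0],
    [-0.01,-0.1,0,0,0,0,0],
    [-0.01,-0.1,0,0,0,0,0],
    [-0.01,-0.1,0,0,0,0,0],
    [0,0,0,0,0,0,0],
    [0,0,0,0,0,0,0],
    [0,0,0,0,0,0,0],
    [0,0,0,0,0,0,0]
  ]
}}

```text
t: 17.77
tool_pos: [0.4598, -0.0876, 0.0524]
tcp_rot: [0.744, 0.668, 0.002, -0.0]
force: [-0.5, 11.8, 10.5]
grip_width: -0.0
finger_force: 6.9
```

{"fn": "send_rows", "kwargs": {
  "deltas": [
    [-0.01,-0.1,0,0,0,0,0],
    [-0.01,-0.1,0,0,0,0,0],
    [-0.01,-0.1,0,0,0,0,0],
    [-0.01,-0.1,0,0,0,0,0],
    [0,0,0,0,0,0,0],
    [0,0,0,0,0,0,0],
    [0,0,0,0,0,0,0],
    [0,0,0,0,0,0,0]
  ]
}}

```text
t: 18.43
tool_pos: [0.4599, -0.0895, 0.0528]
tcp_rot: [0.743, 0.669, 0.004, -0.002]
force: [1.0, 25.5, 14.8]
grip_width: -0.0002
finger_force: 14.7
```

It stalls at the same place (y = -0.0895) with the pad fully down, so this is the end of the rail. Ease off, lift and move clear.

{"fn": "send_rows", "kwargs": {
  "deltas": [
    [0,0.1,0.05,0,0,0,0],
    [0,0.1,0.05,0,0,0,0],
    [0,0.1,0.05,0,0,0,0],
    [0,0,0.2,0,0,0,0],
    [0,0,0.3,0,0,0,0],
    [0,0,0.4,0,0,0,0],
    [0,0,0.4,0,0,0,0],
    [0,0,0.3,0,0,0,0]
  ]
}}

```text
t: 19.1
tool_pos: [0.4582, -0.0892, 0.0682]
tcp_rot: [0.744, 0.668, 0.0, -0.001]
force: [0.2, 5.3, -3.4]
grip_width: 0.0002
finger_force: 2.5
```

{"fn": "send_rows", "kwargs": {
  "deltas": [
    [0.02,0.3,0.6,0,0,0,0],
    [0,0,1,0,0,0,0],
    [0,0,1.5,0,0,0,0],
    [0,0,2,0,0,0,0],
    [0,0,2,0,0,0,0],
    [0,0,2,0,0,0,0],
    [0,0,1.5,0,0,0,0],
    [0,0,0,0,0,0,0]
  ]
}}

```text
t: 19.77
tool_pos: [0.4599, -0.0874, 0.1788]
tcp_rot: [0.744, 0.668, 0.001, 0.002]
force: [0.0, -0.3, -0.1]
grip_width: 0.0
finger_force: 0.0
```

{"fn": "send_rows", "kwargs": {
  "deltas": [
    [-0.8,1.5,0.5,0,0,0,0],
    [-1.2,3,0.5,0,0,0,0],
    [-1.2,3,0.5,0,0,0,0],
    [-1.2,3,0.5,0,0,0,0],
    [-1.2,3,0,0,0,0,0],
    [-1.2,3,0,0,0,0,0],
    [-1.2,3,0,0,0,0,0],
    [-1.2,3,0,0,0,0,0]
  ]
}}

```text
t: 20.43
tool_pos: [0.3659, 0.1391, 0.1948]
tcp_rot: [0.744, 0.668, 0.0, 0.0]
force: [0.7, 0.0, -0.5]
grip_width: 0.0002
finger_force: 0.0
```

{"fn": "send_rows", "kwargs": {
  "deltas": [
    [-0.8,3,0,0,0,0,0],
    [-0.8,3,0,0,0,0,0],
    [-0.8,3,0,0,0,0,0],
    [-0.8,3,0,0,0,0,0],
    [-0.8,2,0,0,0,0,0],
    [0,1,0,0,0,0,0],
    [0,0,0,0,0,0,0],
    [0,0,0,0,0,0,0]
  ]
}}

```text
t: 21.1
tool_pos: [0.3268, 0.2878, 0.1946]
tcp_rot: [0.744, 0.668, -0.0, 0.0]
force: [-0.3, -0.3, -0.4]
grip_width: 0.0001
finger_force: 0.0
```

```bash
python3 - <<'E'
from h import *
import cv2
s=observe();print(s['t'],s['tool_pos'],s['force']);t=get_image('top')
c=cv2.resize(t[80:280,180:420,::-1],None,fx=3,fy=3,interpolation=2);cv2.imwrite('pics/t7.png',c)
o=cv2.imread('pics/t5.png');print('diff',[(n,cv2.absdiff(o,c)[a:b,x:y].mean().round(2)) for n,a,b,x,y in [('stop',180,440,390,590),('block',150,300,140,250),('round',450,590,200,360)]])
E
```

```text
21.1 [0.32680741 0.28784328 0.19455405] [-0.28725295 -0.26811023 -0.38232869]
diff [('stop', np.float64(0.64)), ('block', np.float64(0.65)), ('round', np.float64(0.58))]
```

The stop didn't move from the first push, and the block and round cheese are unmoved, so I'm handing in.

```bash
python3 -c "
from rig import *
print(close_job())"
```

```text
the job is handed in; nothing more can be done
None
```

The job is handed in at about 21 s: with the release pad held down, the stop was pushed to its hard end, where a second press-and-push moved it no further; the arm is clear, and the block and round cheese, the only two checked, haven't moved.

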